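# Level the rest plate with a wedge and lower the pen lift

### The job

The marking stand on the bench holds a wooden blank on a hinged rest plate whose free end hangs too low. Slide the pine wedge, thin end first, along the bench under the brass foot of the plate until the red pointer stands within the white band on the black scale, and let go of it there; only then press the red pen-lift lever gently all the way down to its stop, coming in at a slant past the tall head. Leave the blue tin, the jar and the cork block where they are.

Things in the scene. Friction and masses are not known exactly. Their poses are not given: they have to be found in the camera images.
- pen_stand: Fixed marking stand: grey base, column, tall blue head. Origin on the bench; x away from the robot, y along the rest plate from free end to hinge (about robot's left), z up. Base 12 mm high: x -60 to 75, y 25 to 125 mm, and a rail x 45 to 75, y -168 to 27 mm; none below the wedge's lane. Black scale post at x 53 to 59, y -165 to -139 mm, 50 mm high.
- lane (a point): Point on the bench straight below the middle of the brass foot (stand x -25, y -110 mm); axes as the stand's. The wedge slides on the bench along +y to here, coming from -y. The foot is a round bar 16 mm across, 18 mm long in x, under a steel tongue 18 mm wide and 8 mm thick (middle 28 mm up when level) that runs from y -11 to +35 mm, where the plate begins.
- hinge (a point): Hinge axis (along x) of the plywood rest plate, 92 x 135 x 8 mm, with the blank on it; 170 mm in +y from the foot, 28 mm up. The plate (0.6 kg) falls back unless held up. The foot's screw is set differently each time and not reported: 4.5 to 8 mm are free below the hanging foot, and 11 to 14.5 mm of wedge are needed, so watch the pointer while pushing.
- mark (a point): Middle of the white band, 4 mm high, on the front (-x) face of the black scale post, 28 mm above the bench; axes as the stand's. The pointer is right when its tip is within 2 mm of this height.
- pointer (a point): Tip of the red pointer of the rest plate, in front of the scale; 212 mm from the hinge axis, the foot being 170 mm from it. It hangs 8 mm below the mark at first and rises 1.25 mm for each mm that the foot rises.
- wedge_mid (a point): Centre of the loose pine wedge, 80 mm long, 30 mm wide, 9 mm above its flat underside. Its y axis points to the thick end (18 mm thick), -y to the thin end (4 mm): the sloping top gains 0.175 mm per mm. It weighs 20 to 45 g and lies flat on the bench; it can be grasped across its 30 mm width near the thick end.
- pivot (a point): Pivot of the pen-lift lever, inside the blue head, 105 mm up; axes as the stand's, the lever turns about y. The head, 50 mm wide in y, has its front face at x -45 mm, 292 mm high; its black motor cap, 56 mm wide, juts out to x -60 mm, 260 to 292 mm up. A gripper cannot get at the pad from straight above: come from -x, leaning back to the robot about 40 degrees.
- lever_pad (a point): Middle of the top face of the red pad (25 x 32 x 9 mm) on the end of the lever, 62.5 mm out from the pivot and 4.5 mm above the lever's middle line; it stands 14 to 18 mm in front of the head's face. The lever points to -x (to the robot).
- lift_lever (a joint): Pen-lift lever angle in rad: 0 fully raised (0.35 rad above level), 0.70 fully down at its slightly springy stop (0.35 rad below level). Starts at 0 to 0.18. It is stiff (about 3 to 5 N at the pad) and stays where it is left; the pen goes down with it.
- tin_mid (a point): Centre of the blue paint tin with a metal lid, 70 mm across, 72 mm high: a bystander.
- jar_mid (a point): Centre of the glass jar with a red cap, 62 mm across, 86 mm high: a bystander.
- cork_mid (a point): Centre of the brown cork sanding block, 64 x 112 x 27 mm: a bystander.
Things that resemble listed ones, but are neither listed nor needed, are in the scene too. What is shaped like the part that bears wedge_mid but orange is not meant.

How it is judged:
On the way, in this order (a step that is already met when the one before it is completed fails the run):
1. the wedge lies under the foot, let go of, with the pointer in the white band and the lever still up (z of pointer in the frame of mark between -0.002 and 0.002 m and contact force between wedge and rest_plate above 0.3 N and contact force between each of the arm, the fingers and wedge below 0.1 N and value of joint lift_lever below 0.3 rad), for 0.3 s.
2. the lever is pressed down to its stop (value of joint lift_lever above 0.64 rad), for 0.2 s.
At the end, for the whole second after the job is handed in: The wedge rests under the brass foot and carries the rest plate, the pointer tip within 2 mm of the middle of the white band; the lever is down, 0.64 rad or more of its 0.70; the wedge is let go of and at rest (z of pointer in the frame of mark between -0.002 and 0.002 m and contact force between wedge and rest_plate above 0.3 N and value of joint lift_lever above 0.64 rad and linear speed of wedge below 0.01 m/s); the robot touches nothing.
It fails at once if the lever is pressed with more than 45 N (contact force between lift_lever and anything else above 45 N).
It fails at once if the lever is pressed down past half-way while the pointer is outside the white band by 2 mm or more (value of joint lift_lever above 0.35 rad and (z of pointer in the frame of mark below -0.004 m or z of pointer in the frame of mark above 0.004 m)).
It fails at once if the blue tin is moved more than 25 mm (distance of tin_mid from where it was at the start of the episode above 0.025 m).
It fails at once if the jar is moved more than 25 mm (distance of jar_mid from where it was at the start of the episode above 0.025 m).
It fails at once if the cork block is moved more than 25 mm (distance of cork_mid from where it was at the start of the episode above 0.025 m).
It also fails if it takes over 58 s, if anything falls off the work surface, if the arm or the gripper's body presses on something with over 40 N, if the wrist force passes 120 N, or if a joint passes its speed limit or range.

### The arm

A 7-joint arm with a two-finger parallel gripper is mounted at the origin on a cart in front of the work surface, level with it; the furniture and walls round the work are solid. World frame = base frame: x ahead of the robot, y to its left, z up, the work surface at z = 0. Lengths are in m, angles in rad, forces in N, time in s.
With the tool pointing down it reaches from about 0.35 to 0.9 m from the base axis. Payload 8.1 kg.
Tool frame: the origin (TCP) lies midway between the tips of the shut fingers; the grasp point (between the pads) lies arm.tcp_to_grasp behind it (arm.tcp_to_grasp is the distance from the TCP to the grasp point, in m); z points along the fingers, y is the line along which they close (so a half turn about z gives the same grasp; the last joint's range is limited). The gripper opens to 92 mm and grips with 3 to 60 N. Pads are 19 mm wide; open, the fingers measure 130 mm over their backs; the gripper's body (75 mm by 190 mm) begins 47 mm behind the grasp point.
Start: joints at [1.088, 0.434, 0.025, 1.573, -0.012, 1.134, -0.075], TCP at [0.232, -0.58, 0.227] pointing down, gripper open.
Joint ranges: [-2.62, 2.62], [-0.44, 2.09], [-1.27, 1.32], [0.08, 2.57], [-1.32, 4.46], [0.12, 2], [-2.74, 2.74]. Speed limits (rad/s): [2.22, 2.22, 3.01, 3.01, 3.14, 3.14, 3.14].

### API

Orientations are given as a rotation vector (axis times angle).
In Python, from cell import observe, get_image, arm gives the robot as it stands. The module is installed in compiled form; this text tells all that it offers.
- The arm moves only by the tool drive_tool, never from a script. Its argument "steps" is a list of rows, each a list of 5 numbers: the closure, from 0 (fully open) to 1 (shut), then the shift along the world's x, y, z in mm, then the turn about the world's z in rad. In form: [[hand, x, y, z, roll], ...]. A call has 1 to 20 rows; each row shifts and turns the commanded pose from where the row before left it; what a row does not reach is not made up. A row lasts 1/12 s, in which the tool goes at most 41.7 mm and 7.16 degrees, less where a joint would pass 70% of its speed; a pose out of reach is approached as far as the arm can. A call with a gripper value outside its range is refused whole. The fingers move at their own pace and stop on an object; "grip_force" is the grip in N (left out, the last holds). Time passes only in rows, so rows that do not move let the fingers close. It gives the time, the measured TCP pose, the force, the opening and the grip force at its end, in the units of the state.
- observe(): the state, without advancing time (a new reading comes with each control period).
- get_image(name): name is "scene" or "top" or "wrist"; returns a dict with "image" (480x640x3 uint8, red, green, blue), "vfov" (degrees; the focal length in pixels is half the picture's height over the tangent of half this angle, whatever the lens; pixels are square), "cx", "cy" (the principal point, pixels), "xyz" and "attitude" of the camera in the world. Camera axes: x right, y down, z forward; pixel columns grow to the right and rows downward; lengths in m; the calibration is good to about 2 mm. A picture is of the moment at which its call begins. There is no depth.
- arm.sign_off(): hands the job in; it is judged then, once.
The state is a dict: "clock": time; "joints": joint angles; "dq": joint speeds; "joint_efforts": joint torques, N m; "position": TCP position; "ee_rot": TCP orientation; "force": force on the tool from outside, world axes, zero at the start; "ft_torque": the same for the moment, N m; "width": opening from 0.0 (shut) to 1.0 (fully open); "gripper_force": force on a finger pad.
Only numpy, scipy, OpenCV 4.12 (cv2) and the standard library are available. Lean on these libraries where they do the work, as an engineer would, in place of code of your own. Each camera call takes 0.05 s, during which the arm holds its last target. There are 200 camera calls.

## Working session

There is one attempt and no reset: what is moved stays moved. The work goes in short steps, Python scripts to look and compute and a tool call to move; the robot and the scene stay as the last step left them, time stands still between calls to the robot, and variables do not carry over. Pictures are saved under pics/ and viewed, at most 10 in all, crops included, and the job is handed in when it is done.

Besides the shell and the picture viewer there is one more tool, called after "Emit:" in YAML: its name, and indented under it one key for each argument. drive_tool: Moves the arm, as the interface text tells. Its arguments: {"type":"object","properties":{"steps":{"type":"array"},"grip_force":{"type":"number"}},"required":["steps"]}

```bash
mkdir -p pics; cat > h.py <<'E'
import numpy as np, cv2
from scipy.spatial.transform import Rotation as R
from cell import observe, get_image, arm
def rot(a):
    a=np.array(a,float)
    return a if a.shape==(3,3) else (R.from_rotvec(a).as_matrix() if a.size==3 else R.from_quat(a).as_matrix())
def cam(g):
    f=240/np.tan(np.radians(g['vfov'])/2); return f,g['cx'],g['cy'],np.array(g['xyz']),rot(g['attitude'])
def plane(g,u,v,z):
    f,cx,cy,p,M=cam(g); d=M@np.array([(u-cx)/f,(v-cy)/f,1]); return p+d*(z-p[2])/d[2]
def proj(g,P):
    f,cx,cy,p,M=cam(g); q=M.T@(np.array(P)-p); return np.array([cx+f*q[0]/q[2],cy+f*q[1]/q[2]])
def save(g,n): cv2.imwrite('pics/'+n,cv2.cvtColor(g['image'],cv2.COLOR_RGB2BGR))
E
python3 - <<'E'
from h import *
o=observe(); print(o['clock'],o['position'],o['ee_rot'],arm.tcp_to_grasp)
import pickle
for n in('scene','top'):
    g=get_image(n); save(g,n+'0.png'); pickle.dump(g,open(n+'0.pkl','wb')); print(n,g['xyz'],g['attitude'],g['vfov'],g['cx'],g['cy'])
E
```

```text
0.0 [ 0.231475   -0.57998446  0.22592865] [-3.08362105e+00 -5.92595519e-01  6.94570839e-04] 0.0188
scene [-0.10028653  0.92399859  0.61496319] [-0.76197924  2.26947626 -1.46987918] 44.12181499467327 316.6292841008895 247.49064443139727
top [ 0.51232286 -0.02823208  1.17617639] [-2.21139609  2.18597929 -0.04461525] 44.607250679548486 323.7021038126333 236.26315391073584
```

View pics/scene0.png

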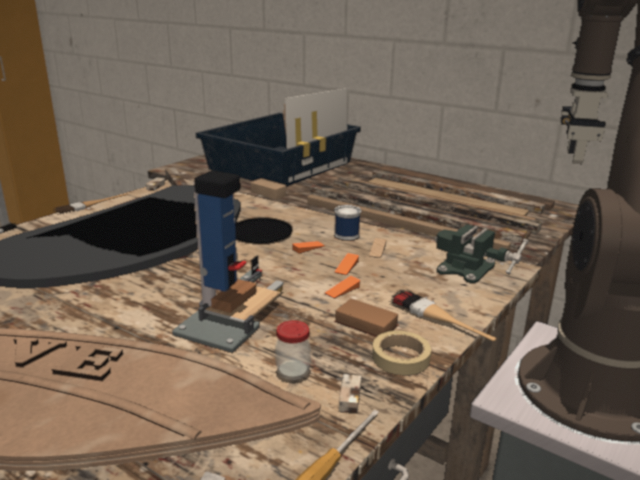

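View pics/top0.png

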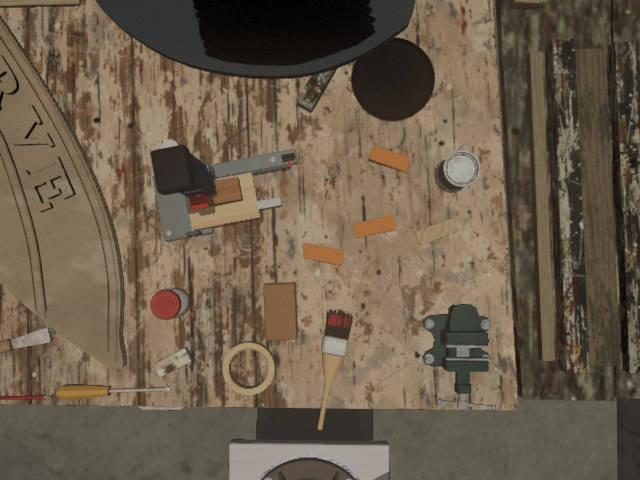

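The scene shows the stand at the centre left. In the top view the foot tongue is at (270,203) and the scale post at (290,157). Wedge candidates in the top view: orange at (389,158), (375,226) and (324,254), and pale pine at (437,232). I choose the pine one and will check it in a crop.

```bash
python3 - <<'E'
from h import *
import pickle
g=pickle.load(open('top0.pkl','rb')); im=cv2.cvtColor(g['image'],cv2.COLOR_RGB2BGR)
a=cv2.resize(im[130:250,145:305],None,fx=5,fy=5,interpolation=cv2.INTER_CUBIC)
b=cv2.resize(im[200:260,400:480],None,fx=5,fy=5,interpolation=cv2.INTER_CUBIC)
a[300:600,400:800]=a[300:600,400:800] 
cv2.imwrite('pics/a.png',a); cv2.imwrite('pics/b.png',b)
E
```

```text
(no output)
```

View pics/a.png

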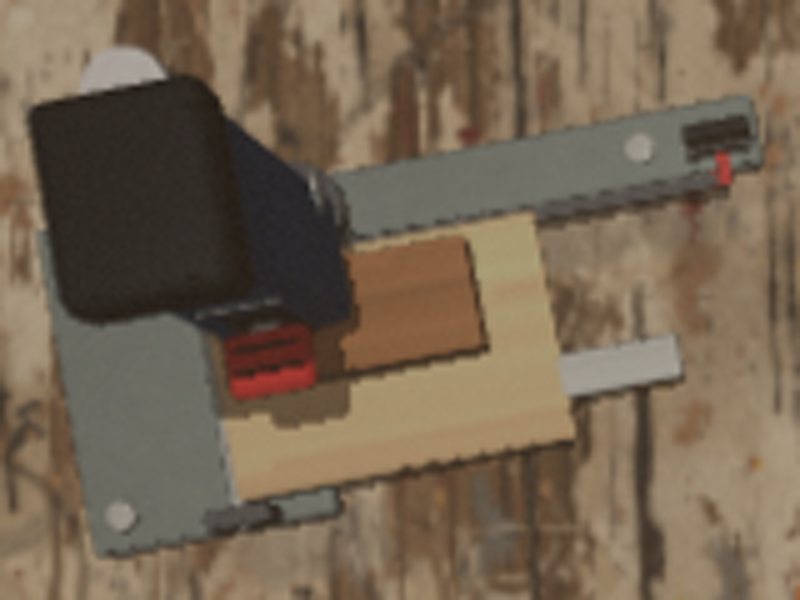

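View pics/b.png

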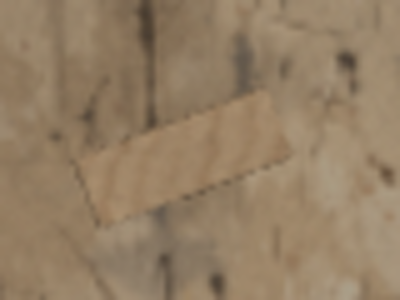

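The crop shows the pale pine wedge, with corners at about (415,231), (420,245), (458,231) and (453,218). The stand's base and rail corners are clear, and the tongue end is at about (281,202).

```bash
python3 - <<'E'
from h import *
import pickle
g=pickle.load(open('top0.pkl','rb')); s=pickle.load(open('scene0.pkl','rb'))
px=lambda u,v:(145+u/5-.4,130+v/5-.4)
loc=np.array([[-60,125],[-60,25],[75,-168],[45,-168]])/1e3
W=np.array([plane(g,*px(*p),.012)[:2] for p in [(95,557),(340,513),(755,95),(762,165)]])
lc,wc=loc.mean(0),W.mean(0)
U,S,Vt=np.linalg.svd((loc-lc).T@(W-wc)); M=(U@Vt).T; print('det',np.linalg.det(M))
th=np.arctan2(M[1,0],M[0,0]); t=wc-M@lc
print('stand',t,'yaw',th,'res mm',1e3*(loc@M.T+t-W))
T=lambda x,y,z:np.r_[M@np.array([x,y])+t,z]
print('lane',T(-.025,-.11,0),'pad approx',T(-.0615+0,.075,.12))
print('tongue end pred',T(-.025,-.121,.026),'seen',plane(g,*px(680,358),.026))
C=np.array([plane(g,400+u/5-.4,200+v/5-.4,.010) for u,v in [(75,157),(102,227),(290,155),(265,90)]])
print('wedge',C,C.mean(0)); d=(C[0]+C[1]-C[2]-C[3])[:2]/2; print('len',np.linalg.norm(d),'dir to left end yaw',np.arctan2(d[1],d[0]))
pickle.dump((M,t),open('stand.pkl','wb'))
# pad in top: red
for n,p in [('pad',T(-.0615,.075,.13)),('mark',T(.053,-.152,.028)),('lane',T(-.025,-.11,0))]: print(n,p,proj(g,p),proj(s,p))
# pad red: top
im=g['image'];m=(im[:,:,0]>150)&(im[:,:,1]<80);ys,xs=np.nonzero(m[150:230,145:305]);print('red top', )
n,l,st,ce=cv2.connectedComponentsWithStats(m.astype('uint8'));print([(st[i],ce[i]) for i in range(1,n) if st[i][4]>8])
w=get_image('wrist'); save(w,'w0.png');print(w['xyz'],w['attitude'],w['vfov'],[proj(s,c) for c in C])
o=observe();print(R.from_rotvec(o['ee_rot']).as_matrix(),rot(w['attitude']))
E
```

```text
det 1.0000000000000009
stand [0.63165897 0.18367393] yaw 0.1982169692940389 res mm [[-0.805283    0.99647782]
 [ 0.21556069  0.24601289]
 [ 0.89657536  0.73786836]
 [-0.30685305 -1.98035907]]
lane [0.62880986 0.07090478 0.        ] pad approx [0.55659407 0.2450947  0.12      ]
tongue end pred [0.63097599 0.06012016 0.026     ] seen [0.62980118 0.06042694 0.026     ]
wedge [[ 0.57482535 -0.20659861  0.01      ]
 [ 0.54700879 -0.21749602  0.01      ]
 [ 0.57661061 -0.29234684  0.01      ]
 [ 0.60249135 -0.28232022  0.01      ]] [ 0.57523402 -0.24969042  0.01      ]
len 0.0805475913220334 dir to left end yaw 1.9342351691780264
pad [0.55659407 0.2450947  0.13      ] [172.5172734  234.80080771] [244.81609664 277.67397045]
mark [0.71355326 0.04508705 0.028     ] [288.91136257 158.94245107] [256.15626749 266.05750552]
lane [0.62880986 0.07090478 0.        ] [276.37405105 202.95364011] [277.91890596 292.65991246]
red top
[(array([289, 161,   2,   6,  10], dtype=int32), array([289.5, 163.5])), (array([192, 204,  15,   4,  33], dtype=int32), array([198.78787879, 205.51515152]))]
[ 0.29498861 -0.55514026  0.38490964] [ 2.41563523 -1.63751099 -0.21612614] 70.18105427566857 [array([368.26357077, 252.33254163]), array([380.39564277, 253.82946935]), array([385.62285752, 241.02343693]), array([374.86056856, 239.73682906])]
[[ 9.28767057e-01  3.70663532e-01 -5.48430791e-04]
 [ 3.70663918e-01 -9.28766466e-01  1.05453419e-03]
 [-1.18486759e-04 -1.18270012e-03 -9.99999294e-01]] [[ 0.37018996 -0.89740483 -0.24004995]
 [-0.92895554 -0.3578951  -0.09461873]
 [-0.0010014   0.25802263 -0.96613835]]
```

Emit:
drive_tool:
  steps:
    - [0,24.5,23,0,-0.113]
    - [0,24.5,23,0,-0.113]
    - [0,24.5,23,0,-0.113]
    - [0,24.5,23,0,-0.113]
    - [0,24.5,23,0,-0.113]
    - [0,24.5,23,0,-0.113]
    - [0,24.5,23,0,-0.113]
    - [0,24.5,23,0,-0.113]
    - [0,24.5,23,0,-0.113]
    - [0,24.5,23,0,-0.113]
    - [0,24.5,23,0,-0.113]
    - [0,24.5,23,0,-0.113]
    - [0,24.5,23,0,-0.113]
    - [0,24.5,23,0,-0.113]
    - [0,0,0,0,0]
  grip_force: 15

```text
clock: 1.4
position: [0.5801, -0.2503, 0.2258]
ee_rot: [-2.589, 1.772, 0.001]
force: [0.7, 1.5, -0.4]
width: 0.998
gripper_force: 0.0
```

```bash
python3 - <<'E'
from h import *
import pickle
w=get_image('wrist'); save(w,'w1.png');pickle.dump(w,open('w1.pkl','wb'))
o=observe();print(o['position'],R.from_rotvec(o['ee_rot']).as_matrix(),o['joints'],w['xyz'])
g=pickle.load(open('top0.pkl','rb')); s=pickle.load(open('scene0.pkl','rb'))
# triangulate pad red in scene
im=s['image'].astype(int);m=((im[:,:,0]>130)&(im[:,:,1]<60)).astype('uint8')
n,l,st,ce=cv2.connectedComponentsWithStats(m);print([(st[i],ce[i]) for i in range(1,n) if st[i][4]>8])
E
```

```text
[ 0.57756562 -0.2536585   0.22584163] [[ 3.65611027e-01 -9.30767734e-01 -4.50762999e-05]
 [-9.30765797e-01 -3.65610364e-01  2.02309769e-03]
 [-1.89951441e-03 -6.97711344e-04 -9.99997953e-01]] [ 0.17332748  0.44717462  0.23141043  1.57146962 -0.11159194  1.13658079
 -2.3374386 ] [ 0.60410305 -0.31577821  0.38446715]
[(array([235, 262,  10,   7,  40], dtype=int32), array([239.2 , 264.85])), (array([397, 295,   8,   5,  24], dtype=int32), array([400.33333333, 296.83333333])), (array([277, 331,  32,   7,  45], dtype=int32), array([293.93333333, 334.97777778]))]
```

View pics/w1.png

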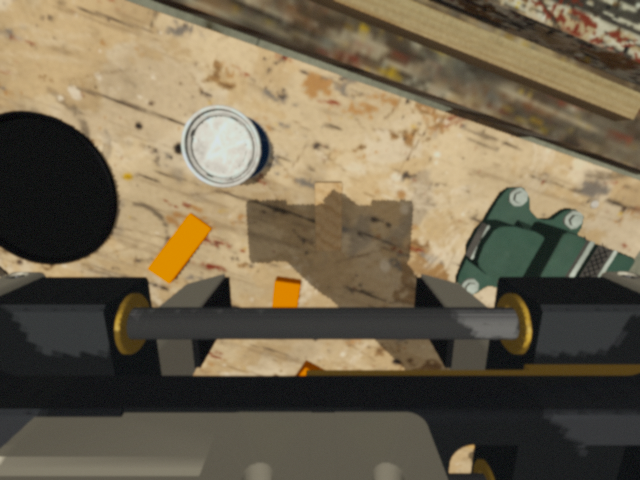

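The wrist view shows the pine wedge in the gripper's shadow, spanning (328,182) to (330,255), and J7 is near its limit. I'll turn by half a turn to use the other grasp yaw.

Emit:
drive_tool:
  steps:
    - [0,1,-2,0,0.12]
    - [0,1,-2,0,0.12]
    - [0,1,-2,0,0.12]
    - [0,1,-2,0,0.12]
    - [0,1,-2,0,0.12]
    - [0,1,-2,0,0.12]
    - [0,1,-2,0,0.12]
    - [0,1,-2,0,0.12]
    - [0,1,-2,0,0.12]
    - [0,1,-2,0,0.12]
    - [0,1,-2,0,0.12]
    - [0,1,-2,0,0.12]
    - [0,1,-2,0,0.12]
    - [0,1,-2,0,0.12]
    - [0,1,-2,0,0.12]
    - [0,1,-2,0,0.12]
    - [0,0,0,0,0.12]
    - [0,0,0,0,0.12]
    - [0,0,0,0,0.12]
    - [0,0,0,0,0.12]

```text
clock: 3.12
position: [0.5896, -0.2918, 0.2265]
ee_rot: [-2.59, -1.778, 0.002]
force: [-0.2, -0.1, 0.5]
width: 1.0
gripper_force: 0.0
```

Emit:
drive_tool:
  steps:
    - [0,0,0,0,0.12]
    - [0,0,0,0,0.12]
    - [0,0,0,0,0.12]
    - [0,0,0,0,0.12]
    - [0,0,0,0,0.12]
    - [0,0,0,0,0.12]
    - [0,0,0,0,0.01]
    - [0,0,0,0,0]

```text
clock: 3.78
position: [0.5898, -0.2915, 0.2264]
ee_rot: [-1.796, -2.577, 0.001]
force: [-0.5, -0.1, -0.5]
width: 1.002
gripper_force: 0.0
```

```bash
python3 - <<'E'
from h import *
import pickle
w=get_image('wrist'); pickle.dump(w,open('w2.pkl','wb'))
o=observe();M=R.from_rotvec(o['ee_rot']).as_matrix();print(o['clock'],o['position'],np.arctan2(M[1,0],M[0,0]),o['joints'],w['xyz'])
C=[[.575,-.2066,.01],[.547,-.2175,.01],[.5766,-.2923,.01],[.6025,-.2823,.01]]
P=np.array([proj(w,c) for c in C]);print(P)
w1=pickle.load(open('w1.pkl','rb'));im=[]
for g in(w1,w):
    c=proj(g,[.575,-.25,.01]) if g is w else (330,220)
    u,v=int(np.clip(c[0],65,575)),int(np.clip(c[1],80,400)); print(u-65,v-80)
    a=g['image'][v-80:v+80,u-65:u+65]
    im.append(cv2.resize(cv2.convertScaleAbs(a,alpha=1.5),None,fx=3,fy=3,interpolation=cv2.INTER_CUBIC))
cv2.imwrite('pics/c2.png',cv2.cvtColor(np.hstack(im),cv2.COLOR_RGB2BGR))
E
```

```text
3.8333 [ 0.59005117 -0.29126618  0.22655174] 1.923388320758001 [ 0.67573731  0.53739198 -0.47280662  1.45272447  0.25176996  1.21219082
  0.52418686] [ 0.5653147  -0.22720517  0.38534166]
[[338.38845665 135.38138643]
 [309.77116786 135.92469917]
 [312.182531   211.6908656 ]
 [337.18111674 211.31662076]]
265 140
259 94
```

View pics/c2.png

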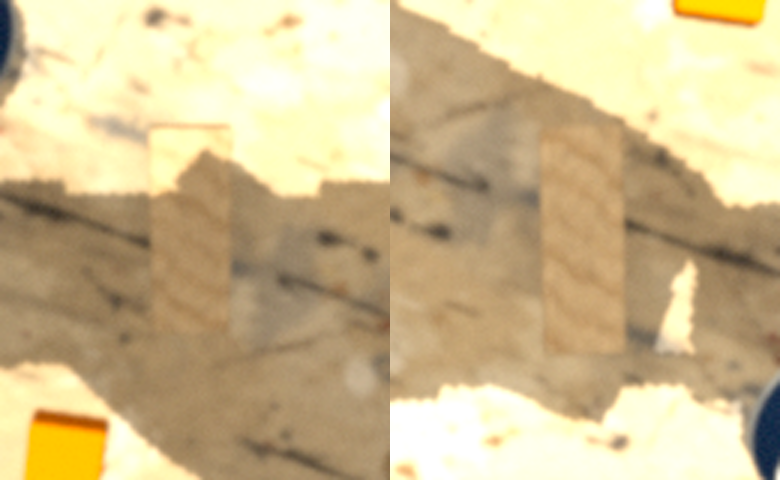

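Both wrist views show only the pine wedge: w1 rows 182–250, w2 rows 136–211. I'll triangulate the heights of its ends to find the thick one.

```bash
python3 - <<'E'
from h import *
import pickle
L=lambda n:pickle.load(open(n,'rb'))
t,w1,w2=L('top0.pkl'),L('w1.pkl'),L('w2.pkl')
def tri(obs):
    A=np.zeros((3,3));b=np.zeros(3)
    for g,(u,v) in obs:
        f,cx,cy,p,M=cam(g);d=M@np.array([(u-cx)/f,(v-cy)/f,1]);d/=np.linalg.norm(d);Q=np.eye(3)-np.outer(d,d);A+=Q;b+=Q@p
    return np.linalg.solve(A,b)
for n,a,b in [('left',(328.8,250.3),(323.3,135.7)),('right',(328.2,181.7),(324,211.3))]:
    print(n,tri([(w1,a),(w2,b)]))
    for z in(.004,.018): print(z,plane(w1,*a,z),plane(w2,*b,z),)
# edge width per row, w1 and w2: sub-pixel gradient peaks
for nm,g,r in(('w1',w1,[(190,215),(225,246)]),('w2',w2,[(140,160),(185,208)])):
    im=cv2.GaussianBlur(cv2.cvtColor(g['image'],cv2.COLOR_RGB2HSV)[:,:,1].astype(float),(0,0),1)
    for a,b in r:
        p=im[a:b,300:360].mean(0);d=np.gradient(p);print(nm,a,b,np.round(d).astype(int))
E
```

```text
left [ 0.55888578 -0.21272949  0.00361294]
0.004 [ 0.55765417 -0.21344099  0.004     ] [ 0.5601706  -0.21213892  0.004     ]
0.018 [ 0.55936334 -0.21720668  0.018     ] [ 0.56035945 -0.21269204  0.018     ]
right [ 0.58801439 -0.28698021  0.01374402]
0.004 [ 0.58706305 -0.28646166  0.004     ] [ 0.5891375  -0.28830802  0.004     ]
0.018 [ 0.58769006 -0.28754042  0.018     ] [ 0.58826291 -0.28606479  0.018     ]
w1 190 215 [ 0  0  0  0  1  1  1  0  1  1  1  1  2  3  3  2  1  0  0  0  0  0  1  1
  1  1  1  1  1  0  0  0  0  0  0  0  0  0  0 -1 -2 -4 -4 -3 -2 -1  0  0
  0  0  0  0  0  0  0 -1 -1 -1  0  0]
w1 225 246 [-1 -1  0  1  1  1  0  0 -1 -1 -1 -1  0  1  3  3  2  1  0  0  0  0  0  0
  0  0  0  0  0  0  0  0  0  0  0  0  0  0 -1 -3 -6 -9 -8 -5 -2  0  0  1
  1  0  0  0 -1 -1  0  0  0  0 -1  0]
w2 140 160 [ 0  0  0  0  0  1  3  6  8  8  4  2  1  0  0  0  0  0  0  0  0  1  0  0
  0 -1 -1  0  0  0  0  0  0  0  0 -2 -3 -3 -2  0  1  1  1  0  0  0 -1 -1
 -1 -1  0  1  0  0  0  0  0  0 -1 -1]
w2 185 208 [-1 -1 -1 -1 -1 -1 -1  1  3  5  5  3  1  0  0  0  0  0  0  0  0  0  0  0
  0  0  0  0  0  0  0  0  0  0 -1 -2 -4 -5 -5 -3 -1  0  0  0  0  0 -1 -1
 -1 -1 -1 -1 -1  0  0  0  1  2  3  3]
```

The left end is at 4 mm (thin) and the right end at about 14–18 mm (thick), so the thin end already faces the stand. Grasp near the thick end.

Emit:
drive_tool:
  steps:
    - [0,-2.5,6,-36,0.008]
    - [0,-2.5,6,-36,0.008]
    - [0,-2.5,6,-36,0]
    - [0,0,0,-36,0]
    - [0,0,0,-36,0]
    - [0,0,0,-25,0]
    - [0,0,0,-10,0]
    - [0,0,0,-6,0]
    - [0,0,0,0,0]
    - [1,0,0,0,0]
    - [1,0,0,0,0]
    - [1,0,0,0,0]
    - [1,0,0,0,0]
    - [1,0,0,0,0]
    - [1,0,0,0,0]
    - [1,0,0,0,0]

```text
clock: 5.17
position: [0.5834, -0.2726, 0.006]
ee_rot: [1.771, 2.594, 0.0]
force: [0.3, -0.0, 2.0]
width: 0.541
gripper_force: 0.0
```

```bash
python3 - <<'E'
from h import *
import pickle
o=observe();M=R.from_rotvec(o['ee_rot']).as_matrix();y=np.arctan2(M[1,0],M[0,0]);print(o['position'],y,o['width'],o['gripper_force'],o['force'])
Ms,t=pickle.load(open('stand.pkl','rb'))
p=o['position'][:2]; ps=Ms.T@(p-t); print('tcp in stand mm',ps*1e3,'turn',1.769-y)
for yy in(-215,-210,-137):print(yy,Ms@np.array([-.025,yy/1e3])+t)
print('dir',Ms@[0,1],Ms@[1,0])
E
```

```text
[ 0.58339752 -0.27262907  0.00602243] 1.943520790385922 0.5408921814095861 0.0 [ 0.30758666 -0.01825722  1.99216753]
tcp in stand mm [-137.17233407 -437.86452999] turn -0.17452079038592205
-215 [ 0.64948662 -0.03203925]
-210 [ 0.64850201 -0.02713715]
-137 [0.63412674 0.04443346]
dir [-0.19692153  0.98041925] [0.98041925 0.19692153]
```

Emit:
drive_tool:
  steps:
    - [1,0,0,0,0]
    - [1,0,0,0,0]
    - [1,0,0,0,0]
    - [1,0,0,0,0]
    - [1,0,0,0,0]
    - [1,0,0,0,0]

```text
clock: 5.67
position: [0.5834, -0.2726, 0.0059]
ee_rot: [1.771, 2.594, 0.0]
force: [-0.1, -0.0, 2.6]
width: 0.323
gripper_force: 15.0
```

Emit:
drive_tool:
  steps:
    - [1,0,0,15,0]
    - [1,0,0,25,0]
    - [1,0,0,20,0]
    - [1,6.6,24,0,-0.0175]
    - [1,6.6,24,0,-0.0175]
    - [1,6.6,24,0,-0.0175]
    - [1,6.6,24,0,-0.0175]
    - [1,6.6,24,0,-0.0175]
    - [1,6.6,24,0,-0.0175]
    - [1,6.6,24,0,-0.0175]
    - [1,6.6,24,0,-0.0175]
    - [1,6.6,24,0,-0.0175]
    - [1,6.6,24,0,-0.0175]
    - [1,0,0,-20,0]
    - [1,0,0,-20,0]
    - [1,0,0,0,0]
    - [1,0,0,0,0]

```text
clock: 7.08
position: [0.6477, -0.0327, 0.0245]
ee_rot: [-1.989, -2.428, 0.004]
force: [-0.3, 0.1, 0.4]
width: 0.324
gripper_force: 15.0
```

```bash
cat > st.py <<'E'
from h import *
import pickle,sys
L=lambda n:pickle.load(open(n,'rb'))
Ms,t=L('stand.pkl')
def S(p): return np.r_[Ms.T@(np.array(p)[:2]-t),p[2]]*1e3
def Wd(x,y,z): return np.r_[Ms@np.array([x,y])/1e3+t,z/1e3]
def rep():
    o=observe();M=R.from_rotvec(o['ee_rot']).as_matrix();print(round(o['clock'],2),'tcp stand',S(o['position']).round(1),'yaw err',round(np.arctan2(M[1,0],M[0,0])-1.769,4),'w',round(o['width'],3),o['gripper_force'],'F',o['force'].round(1)); return o
E
python3 - <<'E'
from st import *
rep()
a=get_image('wrist');b=get_image('scene');c=get_image('top')
pickle.dump((a,b,c),open('l1.pkl','wb'))
f=lambda g,u,v,w,h,k:cv2.resize(g['image'][v:v+h,u:u+w],None,fx=k,fy=k,interpolation=cv2.INTER_CUBIC)
p=proj(b,Wd(-25,-110,10)).astype(int);q=proj(c,Wd(-25,-160,10)).astype(int);print(p,q)
x=np.hstack([f(b,p[0]-60,p[1]-60,100,100,4),f(c,q[0]-50,q[1]-60,100,100,4)])
cv2.imwrite('pics/d1.png',cv2.cvtColor(x,cv2.COLOR_RGB2BGR))
save(a,'d1w.png')
E
```

```text
7.08 tcp stand [ -26.8 -215.3   24.5] yaw err -0.0001 w 0.324 14.998494233004749 F [-0.3  0.1  0.4]
[277 288] [300 197]
```

View pics/d1.png

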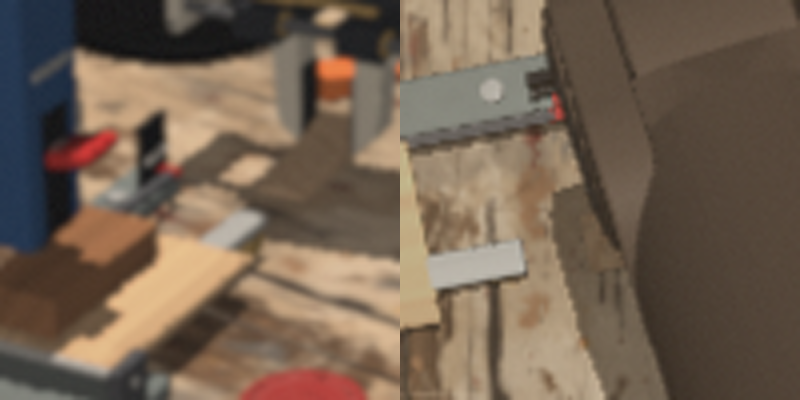

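View pics/d1w.png

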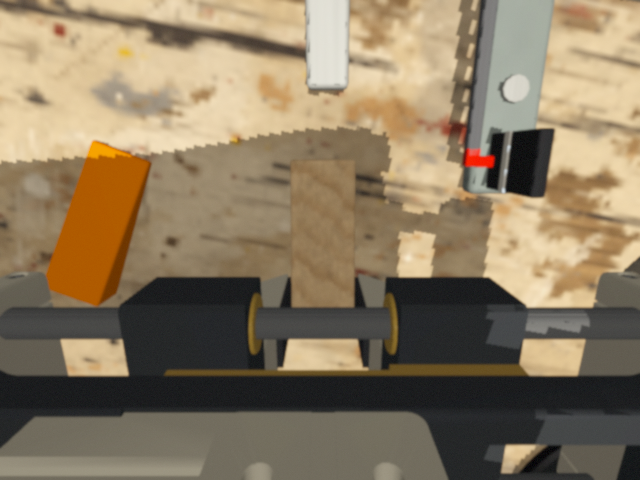

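The wedge is held straight: wrist crop wedge centre u≈323, tongue centre u≈327, pointer tip (480,160). In the scene view the pointer is just below the white band at about (255,267). Lower and advance.

Emit:
drive_tool:
  steps:
    - [1,2,0.4,-9,0]
    - [1,0,0,-8,0]
    - [1,0,0,-1.5,0]
    - [1,0,0,0,0]
    - [1,-1.2,5.9,0,0]
    - [1,-1.2,5.9,0,0]
    - [1,-1.2,5.9,0,0]
    - [1,-1.2,5.9,0,0]
    - [1,-1.2,5.9,0,0]
    - [1,0,0,0,0]
    - [1,0,0,0,0]

```text
clock: 8.15
position: [0.6451, -0.0018, 0.0074]
ee_rot: [1.99, 2.431, 0.0]
force: [0.3, -0.7, -0.0]
width: 0.327
gripper_force: 15.0
```

```bash
cat >> st.py <<'E'
def pointer(show=True):
    out=[]
    for n in('wrist','scene'):
        g=get_image(n); im=g['image'].astype(int)
        m=((im[:,:,0]>120)&(im[:,:,1]<70)&(im[:,:,2]<80)).astype('uint8')
        p0=proj(g,Wd(50,-152,24)); k,l,s,c=cv2.connectedComponentsWithStats(m)
        # vertical line through nominal pointer: dpx per mm of height
        d=(proj(g,Wd(50,-152,30))-proj(g,Wd(50,-152,20)))/10
        r=[(s[i].tolist(),c[i].round(1)) for i in range(1,k) if s[i][4]>3 and np.linalg.norm(c[i]-p0)<60]
        out.append(g); print(n,'nominal z24',p0.round(1),'px/mm',d.round(2),r)
    return out
E
python3 - <<'E'
from st import *
rep(); gs=pointer(); pickle.dump(gs,open('p0.pkl','wb'))
b=pickle.load(open('l1.pkl','rb'))[1];p=proj(b,Wd(53,-152,28));print('mark scene',p)
E
```

```text
8.15 tcp stand [ -23.3 -184.5    7.4] yaw err 0.0009 w 0.327 14.998534556943923 F [ 0.3 -0.7 -0. ]
wrist nominal z24 [495.3 238.4] px/mm [1.15 0.58] [([460, 193, 6, 9, 26], array([462.7, 195.7])), ([465, 223, 30, 18, 410], array([478. , 232.8]))]
scene nominal z24 [257.4 267.9] px/mm [-0.01 -0.4 ] [([234, 262, 11, 8, 53], array([239. , 265.2]))]
mark scene [256.15626749 266.05750552]
```

```bash
cat >> st.py <<'E'
def blob(g):
    im=g['image'].astype(int); m=((im[:,:,0]>120)&(im[:,:,1]<70)&(im[:,:,2]<80)).astype('uint8')
    k,l,s,c=cv2.connectedComponentsWithStats(m); i=1+np.argmax(s[1:,4]*(np.linalg.norm(c[1:]-proj(g,Wd(45,-152,24)),axis=1)<60)); return c[i]
def pz(g):
    g0=L('p0.pkl')[0]; P=plane(g0,*blob(g0),.020); c=blob(g)
    f,cx,cy,p,M=cam(g); d=M@np.array([(c[0]-cx)/f,(c[1]-cy)/f,1])
    A=np.c_[d,[0,0,-1.]]; s,r,*_=np.linalg.lstsq(A,np.r_[P[:2],0]-p,rcond=None)
    print('pointer px',c.round(1),'z mm',round(s[1]*1e3,2),'res',r, S(P).round(1))
E
python3 -c "
from st import *
pz(L('p0.pkl')[0])"
```

```text
pointer px [478.  232.8] z mm 20.0 res [4.26261816e-37] [  44.2 -150.5   20. ]
```

Emit:
drive_tool:
  steps:
    - [1,0,0,-1.5,0]
    - [1,0,0,0,0]
    - [1,-0.8,3.9,0,0]
    - [1,-0.8,3.9,0,0]
    - [1,-0.8,3.9,0,0]
    - [1,-0.8,3.9,0,0]
    - [1,0,0,0,0]
    - [1,0,0,0,0]

```text
clock: 8.92
position: [0.6418, 0.0146, 0.0059]
ee_rot: [-1.989, -2.431, -0.002]
force: [-1.6, 2.3, 4.4]
width: 0.321
gripper_force: 15.0
```

```bash
python3 -c "
from st import *
rep();pz(get_image('wrist'))"
```

```text
8.92 tcp stand [ -23.3 -167.8    5.9] yaw err 0.001 w 0.321 14.999645745847374 F [-1.6  2.3  4.4]
pointer px [474.8 270.1] z mm 20.01 res [3.05565142e-08] [  44.2 -150.5   20. ]
```

Emit:
drive_tool:
  steps:
    - [1,-0.8,3.9,0,0]
    - [1,-0.8,3.9,0,0]
    - [1,-0.8,3.9,0,0]
    - [1,-0.8,3.9,0,0]
    - [1,0,0,0,0]
    - [1,0,0,0,0]

```text
clock: 9.47
position: [0.6392, 0.027, 0.0059]
ee_rot: [1.991, 2.427, -0.002]
force: [1.3, -6.1, 5.6]
width: 0.323
gripper_force: 15.0
```

```bash
python3 -c "
from st import *
rep();pz(get_image('wrist'))"
```

```text
9.47 tcp stand [ -23.5 -155.1    5.9] yaw err -0.0015 w 0.323 14.999084193259478 F [ 1.3 -6.1  5.6]
pointer px [563.9  67.5] z mm 98.5 res [0.00681983] [  44.2 -150.5   20. ]
```

Emit:
drive_tool:
  steps:
    - [1,-0.8,3.9,0,0]
    - [1,-0.8,3.9,0,0]
    - [1,-0.8,3.9,0,0]
    - [1,-0.8,3.9,0,0]
    - [1,-0.8,3.9,0,0]
    - [1,0,0,0,0]
    - [1,0,0,0,0]

```text
clock: 10.1
position: [0.6351, 0.0469, 0.0059]
ee_rot: [1.991, 2.428, -0.001]
force: [0.7, -4.4, 5.9]
width: 0.326
gripper_force: 15.0
```

```bash
cat >> st.py <<'E'
def sc(g):
    im=g['image'].astype(float); a=im[:,:,0]-(im[:,:,1]+im[:,:,2])/2
    w=a[260:280,253:272]; w=np.where(w>35,w,0); ys,xs=np.mgrid[260:280,253:272]
    print('scene pointer',(w*xs).sum()/w.sum(),(w*ys).sum()/w.sum(),w.sum())
E
python3 -c "
from st import *
rep();sc(L('l1.pkl')[1]);sc(L('p0.pkl')[1]);sc(get_image('scene'))"
```

```text
10.1 tcp stand [ -23.6 -134.8    5.9] yaw err -0.0012 w 0.326 14.99910844489932 F [ 0.7 -4.4  5.9]
scene pointer 263.75332527206774 268.23828152784694 7029.5
scene pointer 265.19321148825065 265.9938515960583 5936.5
scene pointer 262.8707423580786 267.14465065502185 4580.0
```

Emit:
drive_tool:
  steps:
    - [0.5,0,0,0,0]
    - [0.5,0,0,0,0]
    - [0.5,0,0,0,0]
    - [0.5,1.6,-7.8,0,0]
    - [0.5,1.6,-7.8,0,0]
    - [0.5,1.6,-7.8,0,0]
    - [0.5,1.6,-7.8,0,0]
    - [0.5,1.6,-7.8,0,0]
    - [0.5,1.6,-7.8,0,0]
    - [0.5,0,0,0,0]
    - [0.5,0,0,0,0]

```text
clock: 11.07
position: [0.6445, 0.0004, 0.0057]
ee_rot: [1.993, 2.429, -0.0]
force: [0.4, 0.1, -0.2]
width: 0.497
gripper_force: 0.0
```

```bash
python3 -c "
from st import *
rep();g=get_image('wrist');pz(g);save(g,'e1.png')"
```

```text
11.07 tcp stand [ -23.5 -182.2    5.7] yaw err -0.0017 w 0.497 0.0 F [ 0.4  0.1 -0.2]
pointer px [487.  242.8] z mm 27.16 res [2.21169245e-09] [  44.2 -150.5   20. ]
```

View pics/e1.png

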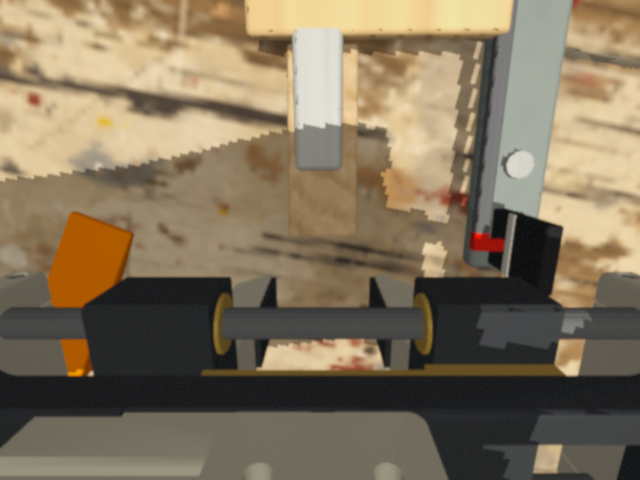

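The wedge sits under the foot. The pointer blob at (487,243) works out to z≈27.2 mm, against a target of 28±2, so it is in the band. Moves allow no tilt, so a vertical gripper cannot reach the pad past the cap. I could use a spare orange wedge as a short horizontal extension. I'll measure the pad, the jar and the nearest orange wedge.

```bash
python3 - <<'E'
from st import *
g=L('top0.pkl')
for z in(.11,.12,.13): print('pad z',z,S(plane(g,198.8,205.5,z)).round(1))
s=L('scene0.pkl')
# triangulate pad between top and scene (red blob centroids)
A=np.zeros((3,3));b=np.zeros(3)
for q,(u,v) in((g,(200,202.5)),(s,(239.2,264.85))):
    f,cx,cy,p,M=cam(q);d=M@np.array([(u-cx)/f,(v-cy)/f,1]);d/=np.linalg.norm(d);Q=np.eye(3)-np.outer(d,d);A+=Q;b+=Q@p
print('pad tri',S(np.linalg.solve(A,b)).round(1))
for n,z in(('jar cap',.086),): print(n,plane(g,167,303.5,z),S(plane(g,167,303.5,z)))
print('cork',S(plane(g,281,311,.027)))
im=g['image'].astype(int);h=cv2.cvtColor(g['image'],cv2.COLOR_RGB2HSV)
m=cv2.inRange(h,(8,170,120),(18,255,255));cs,_=cv2.findContours(m,0,2)
for c in cs:
    if cv2.contourArea(c)>200:
        r=cv2.minAreaRect(c);B=cv2.boxPoints(r);print(r);W=np.array([plane(g,*q,.012) for q in B]);print(W.round(4).tolist(),S(W.mean(0)))
E
```

```text
pad z 0.11 [-15.7  23.3 110. ]
pad z 0.12 [-17.1  21.4 120. ]
pad z 0.13 [-18.4  19.4 130. ]
pad tri [-12.7  18.  119.9]
jar cap [0.4306677  0.26394594 0.086     ] [-181.2484246   118.27972892   86.        ]
cork [-238.2050086   -81.98278147   27.        ]
```

```bash
python3 - <<'E'
from st import *
g=L('top0.pkl');h=cv2.cvtColor(g['image'],cv2.COLOR_RGB2HSV)
for u,v in((158.6,193.6),(193.6,187.6)):print('cap',S(plane(g,u,v,.292)).round(1))
print(h[254,324],h[226,375],h[310,281],h[232,437])
m=cv2.inRange(h,(6,175,120),(18,255,255));cs,_=cv2.findContours(m,0,2)
for c in cs:
    if cv2.contourArea(c)>200:
        r=cv2.minAreaRect(c);B=cv2.boxPoints(r);W=np.array([plane(g,*q,.012) for q in B]);print(r,W.round(4).tolist(),W.mean(0),S(W.mean(0)),np.linalg.norm(W[1]-W[0]),np.linalg.norm(W[2]-W[1]))
E
```

```text
cap [-11.   44.7 292. ]
cap [-11.8  -9.2 292. ]
[ 13 160 167] [ 13 164 166] [ 14 122 130] [ 16  89 157]
```

```bash
python3 - <<'E'
from st import *
g=L('top0.pkl')
def find(g,lo=(9,140,110),amin=200,z=.012):
    h=cv2.cvtColor(g['image'],cv2.COLOR_RGB2HSV)
    m=cv2.morphologyEx(cv2.inRange(h,lo,(17,255,255)),cv2.MORPH_OPEN,np.ones((3,3)));cs,_=cv2.findContours(m,0,2)
    for c in cs:
        if amin<cv2.contourArea(c)<9000:
            r=cv2.minAreaRect(c);B=cv2.boxPoints(r);W=np.array([plane(g,*q,z) for q in B]);a,b=W[1]-W[0],W[2]-W[1]
            d=a if np.linalg.norm(a)>np.linalg.norm(b) else b
            print(np.round(r[0]),'world',W.mean(0).round(4),'stand',S(W.mean(0)).round(1),'sizes',np.linalg.norm(a).round(4),np.linalg.norm(b).round(4),'long yaw',round(np.arctan2(d[1],d[0]),3))
find(g)
a=L('l1.pkl')[0];h=cv2.cvtColor(a['image'],cv2.COLOR_RGB2HSV);print(h[220,100],h[150,120])
find(a,(9,200,60),1000)
E
```

```text
[323. 254.] world [ 0.5271 -0.0248  0.012 ] stand [-143.5 -183.8   12. ] sizes 0.0289 0.0788 long yaw -1.757
[374. 226.] world [ 0.5838 -0.1253  0.012 ] stand [-107.7 -293.5   12. ] sizes 0.0807 0.0293 long yaw -1.345
[389. 158.] world [ 0.7204 -0.1552  0.012 ] stand [  20.2 -349.7   12. ] sizes 0.0303 0.0787 long yaw -1.917
[ 15 255 175] [ 14 182 198]
```

Emit:
drive_tool:
  steps:
    - [0.5,0,0,20,0]
    - [0.5,0,0,40,0]
    - [0,0,0,40,0]
    - [0,-12.3,-5.5,24,-0.0384]
    - [0,-12.3,-5.5,24,-0.0384]
    - [0,-12.3,-5.5,24,-0.0384]
    - [0,-12.3,-5.5,24,-0.0384]
    - [0,-12.3,-5.5,24,-0.0384]
    - [0,-12.3,-5.5,0,-0.0384]
    - [0,-12.3,-5.5,0,-0.0384]
    - [0,-12.3,-5.5,0,-0.0384]
    - [0,-12.3,-5.5,0,-0.0384]
    - [0,-12.3,-5.5,0,-0.0384]
    - [0,0,0,0,0]
    - [0,0,0,0,0]

```text
clock: 12.37
position: [0.5212, -0.0532, 0.2261]
ee_rot: [2.417, 2.007, 0.0]
force: [0.6, 0.5, 0.1]
width: 1.001
gripper_force: 0.0
```

```bash
python3 - <<'E'
from st import *
o=rep();print(o['position'],o['joints'])
w=get_image('wrist');pickle.dump(w,open('w3.pkl','wb'));pz(w)
h=cv2.cvtColor(w['image'],cv2.COLOR_RGB2HSV)
for v in range(80,300,8):
    r=np.nonzero((h[v,230:420,1]>165)&(h[v,230:420,0]<18)&(h[v,230:420,0]>9))[0]
    if len(r)>5: print(v,230+r[0],230+r[-1],len(r),h[v,230+int(np.median(r))])
c=w['image'][90:290,220:420];cv2.imwrite('pics/f.png',cv2.cvtColor(cv2.resize(c,None,fx=3,fy=3,interpolation=cv2.INTER_CUBIC),cv2.COLOR_RGB2BGR))
print([proj(w,plane(L('top0.pkl'),323,254,.012))])
E
```

```text
12.37 tcp stand [-154.9 -210.5  226.1] yaw err -0.383 w 1.001 0.0 F [0.6 0.5 0.1]
[ 0.52122152 -0.05321261  0.22606342] [ 0.29197108  0.30157968 -0.37124705  1.79515836  0.12361272  1.06698852
 -0.30853986]
pointer px [491.9  84.4] z mm 28.65 res [2.61308962e-08] [  44.2 -150.5   20. ]
152 309 335 18 [ 16 255 151]
160 309 328 20 [ 15 255 154]
168 309 330 22 [ 15 255 156]
176 308 335 28 [ 15 255 156]
184 308 335 28 [ 15 255 155]
192 309 335 27 [ 15 255 156]
200 309 335 27 [ 15 255 156]
208 308 335 28 [ 15 255 156]
216 309 335 27 [ 15 255 157]
224 309 335 27 [ 15 255 153]
232 375 386 12 [ 15 255 152]
[array([323.28290741, 188.28519025])]
```

View pics/f.png

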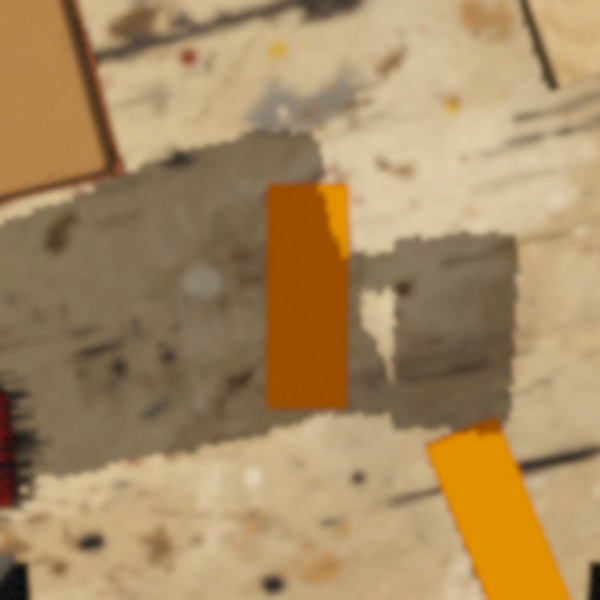

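The crop shows the orange wedge upright at u 309–335, v 151–226. From this viewpoint the pointer gives z≈28.6, which confirms it is in the band. Triangulating the orange wedge's ends.

```bash
python3 - <<'E'
from st import *
a=L('l1.pkl')[0];w=L('w3.pkl')
def tri(obs):
    A=np.zeros((3,3));b=np.zeros(3)
    for g,(u,v) in obs:
        f,cx,cy,p,M=cam(g);d=M@np.array([(u-cx)/f,(v-cy)/f,1]);d/=np.linalg.norm(d);Q=np.eye(3)-np.outer(d,d);A+=Q;b+=Q@p
    return np.linalg.solve(A,b)
print('+y end',tri([(a,(92,140)),(w,(308.7,151))]).round(4));print('-y end',tri([(a,(47,285)),(w,(308.7,226))]).round(4))
for z in(.004,.018):
  print(z,[plane(w,322,v,z).round(4).tolist() for v in(151,226)],'widths',[np.linalg.norm(plane(w,308.7,v,z)-plane(w,335.8,v,z)) for v in(153,224)])
E
```

```text
+y end [0.5186 0.017  0.0047]
-y end [ 0.5033 -0.0618  0.0144]
0.004 [[0.5327, 0.0143, 0.004], [0.5174, -0.0669, 0.004]] widths [np.float64(0.029239162297661655), np.float64(0.030839631485680776)]
0.018 [[0.5327, 0.0143, 0.018], [0.518, -0.0639, 0.018]] widths [np.float64(0.028164564545141855), np.float64(0.029706213286292055)]
```

Thin end is at +y (z≈5 mm) and thick end at −y (≈14 mm or more). I'll grip it about 32 mm from the thin end so the thick part extends towards the stand after turning.

Emit:
drive_tool:
  steps:
    - [0.25,1.4,9,-36,0]
    - [0.25,1.4,9,-36,0]
    - [0.25,1.4,9,-36,0]
    - [0.25,1.4,9,-36,0]
    - [0.25,0,0,-36,0]
    - [0.25,0,0,-25,0]
    - [0.25,0,0,-10,0]
    - [0.25,0,0,-6,0]
    - [0.25,0,0,-2,0]
    - [1,0,0,0,0]
    - [1,0,0,0,0]
    - [1,0,0,0,0]
    - [1,0,0,0,0]
    - [1,0,0,0,0]
    - [1,0,0,0,0]
    - [1,0,0,0,0]
    - [1,0,0,0,0]
    - [1,0,0,0,0]
    - [1,0,0,0,0]
  grip_force: 60

```text
clock: 14.0
position: [0.5272, -0.0178, 0.0031]
ee_rot: [2.418, 2.005, 0.0]
force: [-1.4, -1.0, 5.8]
width: 0.315
gripper_force: 60.0
```

Emit:
drive_tool:
  steps:
    - [1,0,0,20,0]
    - [1,0,0,40,0]
    - [1,0,0,40,0]
    - [1,0,0,40,0.1]
    - [1,-10,0,20,0.1]
    - [1,-10,20,0,0.1]
    - [1,-10,20,0,0.1]
    - [1,-10,20,0,0.1]
    - [1,-10,20,0,0.1]
    - [1,-10,20,0,0.1]
    - [1,-10,20,0,0.1]
    - [1,0,20,0,0.1]
    - [1,0,20,0,0.1]
    - [1,0,20,0,0.1]
    - [1,0,0,0,0.1]
    - [1,0,0,0,0.1]
    - [1,0,0,0,0.1]
    - [1,0,0,0,0.1]
    - [1,0,0,0,0.1]
    - [1,0,0,0,0.1]

```text
clock: 15.67
position: [0.4568, 0.1622, 0.1625]
ee_rot: [-0.082, -3.14, 0.0]
force: [-0.4, -0.0, -0.4]
width: 0.312
gripper_force: 60.0
```

Emit:
drive_tool:
  steps:
    - [1,0,0,0,0.1]
    - [1,0,0,0,0.1]
    - [1,0,0,0,0.1]
    - [1,0,0,0,0]
    - [1,0,0,0,0]

```text
clock: 16.08
position: [0.4568, 0.1622, 0.1625]
ee_rot: [0.376, -3.118, -0.0]
force: [0.0, -0.2, 0.3]
width: 0.317
gripper_force: 60.0
```

```bash
python3 - <<'E'
from st import *
o=rep();print(o['position'],o['joints'].round(2))
t=get_image('top');s=get_image('scene');pickle.dump((t,s),open('l2.pkl','wb'))
for x in(-62,-110): print(x,Wd(x,18,160))
E
```

```text
16.08 tcp stand [-175.7   13.4  162.5] yaw err -4.6706 w 0.317 59.999258145689964 F [ 0.  -0.2  0.3]
[0.45680262 0.16219174 0.16252334] [ 0.25  0.43 -0.92  1.94  0.41  0.97  0.95]
-62 [0.56732839 0.18911234 0.16      ]
-110 [0.52026826 0.17966011 0.16      ]
```

Emit:
drive_tool:
  steps:
    - [1,12.5,3,-2,-0.014]
    - [1,12.5,3,-2,-0.014]
    - [1,12.5,3,-2,-0.014]
    - [1,12.5,3,-2,0]
    - [1,12.5,3,-2,0]
    - [1,12.5,3,-2,0]
    - [1,12.5,3.4,-2,0]
    - [1,0,0,0,0]
    - [1,0,0,0,0]

```text
clock: 16.93
position: [0.5443, 0.1839, 0.1484]
ee_rot: [0.313, -3.125, -0.0]
force: [-0.1, -0.3, -0.9]
width: 0.313
gripper_force: 60.0
```

```bash
python3 - <<'E'
from st import *
o=rep()
for n in('top','wrist'):
    g=get_image(n);h=cv2.cvtColor(g['image'],cv2.COLOR_RGB2HSV)
    p=proj(g,Wd(-15,18,.150*1e3));print(n,p)
s=get_image('scene');im=s['image'].astype(int)
h=cv2.cvtColor(s['image'],cv2.COLOR_RGB2HSV)
for nm,m in(('orange',(h[:,:,0]>7)&(h[:,:,0]<19)&(h[:,:,1]>170)&(h[:,:,2]>70)),('red',(im[:,:,0]>110)&(im[:,:,1]<60)&(im[:,:,2]<70))):
    m=m.astype('uint8');m[:, :180]=0;m[:,330:]=0;m[:200]=0;m[300:]=0
    k,l,st,c=cv2.connectedComponentsWithStats(m);print(nm,[(st[i].tolist(),c[i].round(1).tolist()) for i in range(1,k) if st[i][4]>10])
print('pred wedge tip bottom/top',proj(s,Wd(-37,18,146)),proj(s,Wd(-37,18,164)),'pad',proj(s,Wd(-13,18,122)), 'pad front edge',proj(s,Wd(-25,18,126)))
E
```

```text
16.93 tcp stand [-85.6  17.4 148.4] yaw err -4.711 w 0.313 59.99986007809639 F [-0.1 -0.3 -0.9]
top [196.81433353 202.35806776]
wrist [324.11340545 415.82935323]
orange [([294, 243, 28, 9, 166], [305.7, 246.1]), ([249, 246, 10, 14, 94], [253.2, 253.1]), ([275, 253, 15, 12, 111], [280.6, 259.3])]
red [([230, 262, 15, 8, 60], [237.9, 265.6])]
pred wedge tip bottom/top [249.35909989 254.75218575] [249.02428239 245.93722742] pad [238.89525098 263.80242131] pad front edge [244.24388735 263.14919572]
```

Emit:
drive_tool:
  steps:
    - [1,7,1.6,0,0]
    - [1,7,1.5,0,0]
    - [1,5.6,1.4,0,0]
    - [1,0,0,0,0]
    - [1,0,0,-5,0]
    - [1,0,0,-5,0]
    - [1,0,0,-4,0]
    - [1,0,0,-4,0]
    - [1,0,0,0,0]

```text
clock: 17.83
position: [0.5635, 0.188, 0.1298]
ee_rot: [0.316, -3.124, 0.0]
force: [-1.1, -0.2, 1.0]
width: 0.317
gripper_force: 60.0
```

```bash
cat >> st.py <<'E'
def chk():
    o=rep();s=get_image('scene');im=s['image'].astype(int);h=cv2.cvtColor(s['image'],cv2.COLOR_RGB2HSV)
    for nm,m in(('orange',(h[:,:,0]>7)&(h[:,:,0]<19)&(h[:,:,1]>170)&(h[:,:,2]>70)),('red',(im[:,:,0]>110)&(im[:,:,1]<60)&(im[:,:,2]<70))):
        m=m.astype('uint8');m[:, :200]=0;m[:,272:]=0;m[:220]=0;m[300:]=0
        k,l,st,c=cv2.connectedComponentsWithStats(m);print(nm,[(st[i].tolist(),c[i].round(1).tolist()) for i in range(1,k) if st[i][4]>5])
    z=o['position'][2]*1e3-3;x=S(o['position'])[0]+48
    print('pred tip bottom',proj(s,Wd(x,18,z)).round(1),'top',proj(s,Wd(x,18,z+18)).round(1),'pad mid z126',proj(s,Wd(-13,18,126)).round(1),'z 88',proj(s,Wd(-13,18,88)).round(1))
E
python3 -c "
from st import *
chk()"
```

```text
17.83 tcp stand [-66.   17.7 129.8] yaw err -4.7092 w 0.317 60.000104829669 F [-1.1 -0.2  1. ]
orange [([238, 254, 10, 12, 89], [243.1, 260.5]), ([266, 260, 6, 12, 58], [268.4, 265.6])]
red [([230, 266, 12, 4, 22], [235.3, 267.5])]
pred tip bottom [241. 262.] top [240.7 253.4] pad mid z126 [238.8 261.9] z 88 [239.6 279.7]
```

Emit:
drive_tool:
  steps:
    - [1,0,0,-4,0]
    - [1,0,0,-4,0]
    - [1,0,0,-4,0]
    - [1,0,0,-4,0]
    - [1,0,0,-4,0]
    - [1,0,0,0,0]

```text
clock: 18.38
position: [0.564, 0.1882, 0.1098]
ee_rot: [0.316, -3.125, -0.0]
force: [-0.7, -0.1, 1.3]
width: 0.317
gripper_force: 60.0
```

```bash
python3 -c "
from st import *
chk()"
```

```text
18.38 tcp stand [-65.5  17.7 109.8] yaw err -4.7094 w 0.317 60.00081405043602 F [-0.7 -0.1  1.3]
orange [([238, 265, 11, 11, 86], [242.8, 270.2]), ([266, 270, 6, 11, 58], [268.4, 275.3])]
red [([231, 274, 12, 5, 30], [236.4, 275.9])]
pred tip bottom [241.2 271.4] top [240.9 262.9] pad mid z126 [238.8 261.9] z 88 [239.6 279.7]
```

Emit:
drive_tool:
  steps:
    - [1,0,0,-4,0]
    - [1,0,0,-4,0]
    - [1,0,0,-4,0]
    - [1,0,0,-3,0]
    - [1,0,0,-2,0]
    - [1,0,0,0,0]
    - [1,0,0,0,0]

```text
clock: 19.02
position: [0.5639, 0.1881, 0.0935]
ee_rot: [0.315, -3.125, 0.0]
force: [1.4, 0.7, 1.0]
width: 0.314
gripper_force: 60.0
```

```bash
python3 -c "
from st import *
chk()"
```

```text
19.02 tcp stand [-65.6  17.7  93.5] yaw err -4.7094 w 0.314 60.000280514359474 F [1.4 0.7 1. ]
orange [([238, 273, 11, 11, 85], [243.2, 278.2]), ([266, 277, 6, 12, 60], [268.4, 282.8])]
red [([230, 280, 12, 6, 33], [235.2, 282.6])]
pred tip bottom [241.6 279.1] top [241.2 270.7] pad mid z126 [238.8 261.9] z 88 [239.6 279.7]
```

Emit:
drive_tool:
  steps:
    - [1,0,0,-1.5,0]
    - [1,0,0,-1.5,0]
    - [1,0,0,-1,0]
    - [1,0,0,0,0]

```text
clock: 19.4
position: [0.5642, 0.1882, 0.0896]
ee_rot: [-0.315, 3.126, 0.0]
force: [0.5, -0.5, 2.6]
width: 0.315
gripper_force: 60.0
```

Emit:
drive_tool:
  steps:
    - [1,0,0,-1,0]
    - [1,0,0,-1,0]
    - [1,0,0,0,0]

```text
clock: 19.65
position: [0.5641, 0.1882, 0.0876]
ee_rot: [0.315, -3.126, -0.0]
force: [0.3, 0.0, 2.4]
width: 0.313
gripper_force: 60.0
```

```bash
python3 -c "
from st import *
chk()"
```

```text
19.65 tcp stand [-65.4  17.8  87.6] yaw err -4.7095 w 0.313 60.00079907476902 F [0.3 0.  2.4]
orange [([238, 276, 11, 11, 80], [243.1, 281.0]), ([266, 280, 6, 12, 63], [268.4, 285.9])]
red [([230, 281, 10, 8, 36], [234.5, 284.8])]
pred tip bottom [241.7 281.8] top [241.3 273.4] pad mid z126 [238.8 261.9] z 88 [239.6 279.7]
```

Emit:
drive_tool:
  steps:
    - [1,0,0,-1,0]
    - [1,0,0,-1,0]
    - [1,0,0,0,0]

```text
clock: 19.95
position: [0.5641, 0.1883, 0.0858]
ee_rot: [-0.316, 3.126, 0.0]
force: [0.7, -0.7, 6.4]
width: 0.318
gripper_force: 60.0
```

Emit:
drive_tool:
  steps:
    - [1,0,0,-1,0]
    - [1,0,0,-1,0]
    - [1,0,0,0,0]

```text
clock: 20.2
position: [0.564, 0.1884, 0.0842]
ee_rot: [-0.316, 3.125, -0.0]
force: [-2.6, -1.4, 9.5]
width: 0.315
gripper_force: 60.0
```

```bash
python3 -c "
from st import *
chk()"
```

```text
20.2 tcp stand [-65.4  17.9  84.2] yaw err -4.7093 w 0.315 60.004929676651955 F [-2.6 -1.4  9.5]
orange [([239, 278, 10, 9, 71], [243.1, 281.9]), ([266, 282, 6, 13, 64], [268.4, 288.0])]
red [([230, 282, 10, 7, 35], [234.7, 285.0])]
pred tip bottom [241.7 283.4] top [241.4 275. ] pad mid z126 [238.8 261.9] z 88 [239.6 279.7]
```

Emit:
drive_tool:
  steps:
    - [1,0,0,-1.5,0]
    - [1,0,0,-1,0]
    - [1,0,0,0,0]
    - [1,0,0,0,0]
    - [1,0,0,0,0]
    - [1,0,0,0,0]

```text
clock: 20.75
position: [0.5639, 0.1883, 0.0818]
ee_rot: [-0.316, 3.126, -0.0]
force: [-2.3, -1.6, 9.5]
width: 0.312
gripper_force: 60.0
```

```bash
python3 -c "
from st import *
chk()"
```

```text
20.75 tcp stand [-65.5  17.9  81.8] yaw err -4.7093 w 0.312 60.005747973918915 F [-2.3 -1.6  9.5]
orange [([238, 279, 11, 9, 65], [243.1, 282.6]), ([266, 283, 6, 13, 66], [268.5, 289.2])]
red [([230, 282, 10, 7, 35], [234.7, 285.1])]
pred tip bottom [241.8 284.5] top [241.5 276.1] pad mid z126 [238.8 261.9] z 88 [239.6 279.7]
```

Emit:
drive_tool:
  steps:
    - [1,0,0,6,0]
    - [1,0,0,10,0]
    - [1,0,0,24,0]
    - [1,0,0,20,0]
    - [1,-20,-4,5,0]
    - [1,-20,-4,5,0]
    - [1,-20,-4,5,0]
    - [1,-25,-4,5,0]
    - [1,-25,-4,0,0]
    - [1,0,0,0,0]
    - [1,0,0,0,0]

```text
clock: 21.72
position: [0.4531, 0.1677, 0.1617]
ee_rot: [-0.317, 3.126, -0.002]
force: [1.0, -0.5, -0.6]
width: 0.315
gripper_force: 60.0
```

```bash
python3 -c "
from st import *
chk();print(observe()['position'])
for n in('top','scene'):
    g=get_image(n);im=g['image'].astype(int);s0=L(n+'0.pkl')
    for q in(s0,g):
        i=q['image'].astype(int);p=proj(q,Wd(-13,18,105)).astype(int)
        m=(i[:,:,0]>100)&(i[:,:,1]<60)&(i[:,:,2]<70);c=m[p[1]-35:p[1]+35,p[0]-30:p[0]+18];y,x=np.nonzero(c);print(n,x.mean()+p[0]-30,y.mean()+p[1]-35,y.min()+p[1]-35,y.max()+p[1]-35,len(x))
for a in(0,.1,.64,.7):
    t=.35-a;x=46-62.5*np.cos(t);z=105+62.5*np.sin(t);print(a,proj(L('scene0.pkl'),Wd(x,18,z)).round(1),proj(L('top0.pkl'),Wd(x,18,z)).round(1))
"
```

```text
21.72 tcp stand [-178.2   19.5  161.7] yaw err -4.7087 w 0.315 59.99838329851627 F [ 1.  -0.5 -0.6]
orange []
red [([230, 280, 15, 9, 65], [237.3, 284.1])]
pred tip bottom [293.9 258.3] top [293.8 249.2] pad mid z126 [238.8 261.9] z 88 [239.6 279.7]
[0.45424958 0.16796235 0.16169073]
top 199.21951219512195 205.8170731707317 202 209 82
top 203.17582417582418 203.64835164835165 196 209 91
scene 237.90625 265.625 262 269 64
scene 236.74025974025972 283.75324675324674 278 289 77
0 [238.7 261.7] [199.5 202.4]
0.1 [239.6 264.7] [200.3 203.8]
0.64 [240.  280.2] [204.1 205.2]
0.7 [239.6 281.8] [204.3 204.7]
```

Emit:
drive_tool:
  steps:
    - [1,4,-10.3,0,-0.1086]
    - [1,4,-10.3,0,-0.1086]
    - [1,4,-10.3,0,-0.1086]
    - [1,4,-10.3,0,-0.1086]
    - [1,4,-10.3,0,-0.1086]
    - [1,4,-10.3,0,-0.1086]
    - [1,4,-10.3,0,-0.1086]
    - [1,4,-10.3,0,-0.1086]
    - [1,4,-10.3,0,-0.1086]
    - [1,4,-10.3,0,-0.1086]
    - [1,4,-10.3,0,-0.1086]
    - [1,4,-10.3,0,-0.1086]
    - [1,4,-10.3,0,-0.1086]
    - [1,4,-10.3,0,-0.1086]
    - [1,4,-10.3,0,-0.1086]
    - [1,4,-10.3,0,-0.1086]
    - [1,4,-10.3,0,-0.1086]
    - [1,4,-10.3,0,-0.1086]
    - [1,0,0,0,0]
    - [1,0,0,0,0]

```text
clock: 23.53
position: [0.5266, -0.0173, 0.1609]
ee_rot: [-2.412, -2.012, 0.0]
force: [-1.1, -0.4, -0.6]
width: 0.314
gripper_force: 60.0
```

Emit:
drive_tool:
  steps:
    - [1,0,0,-36,0]
    - [1,0,0,-36,0]
    - [1,0,0,-36,0]
    - [1,0,0,-25,0]
    - [1,0,0,-13,0]
    - [1,0,0,-5,0]
    - [1,0,0,-2,0]
    - [1,0,0,0,0]
    - [0.4,0,0,0,0]
    - [0.4,0,0,0,0]
    - [0.4,0,0,0,0]
    - [0.4,0,0,0,0]
    - [0.4,0,0,20,0]
    - [0.4,0,0,36,0]
    - [0.4,0,0,36,0]
    - [0.4,0,0,36,0]
    - [0.4,0,0,36,0]
    - [0.4,0,0,36,0]
    - [0.4,0,-36,20,0]
    - [0.4,0,0,0,0]

```text
clock: 25.2
position: [0.5285, -0.0589, 0.2335]
ee_rot: [2.413, 1.998, 0.006]
force: [-0.6, -1.2, -0.4]
width: 0.598
gripper_force: 0.0
```

```bash
python3 - <<'E'
from st import *
o=rep();w=get_image('wrist');pz(w);print(blob(w),proj(w,Wd(45,-152,28)))
for n in('top','scene'):
    g=get_image(n);i=g['image'].astype(int);p=proj(g,Wd(-13,18,105)).astype(int)
    m=(i[:,:,0]>100)&(i[:,:,1]<60)&(i[:,:,2]<70);y,x=np.nonzero(m[p[1]-35:p[1]+35,p[0]-30:p[0]+18]);print(n,x.mean()+p[0]-30,y.mean()+p[1]-35)
    q=L(n+'0.pkl')['image'].astype(int)
    if n=='scene':
        for nm,P in(('tin',(347,222)),('jar',(293,350)),('cork',(366,317))): print(nm,np.abs(i[P[1]-20:P[1]+20,P[0]-25:P[0]+25]-q[P[1]-20:P[1]+20,P[0]-25:P[0]+25]).mean())
E
```

```text
25.2 tcp stand [-148.9 -217.6  233.5] yaw err -0.3859 w 0.598 0.0 F [-0.6 -1.2 -0.4]
pointer px [477.3  80.4] z mm 27.5 res [4.0154639e-08] [  44.2 -150.5   20. ]
[477.33684211  80.42105263] [478.85504733  81.72353876]
top 202.87912087912088 202.82417582417582
scene 236.87012987012986 283.987012987013
tin 3.8993333333333333
jar 4.434666666666667
cork 17.417833333333334
```

```bash
python3 -c "
from cell import arm
print(arm.sign_off())"
```

```text
the job is handed in; nothing more can be done
None
```

I handed the job in at about 25 s without seeing a verdict: the pine wedge is under the foot and let go of, the pointer read 27.5 mm against 28 ± 2, and the lever was pressed until it stopped moving at 9.5 N (its angle was not measured directly). The moves allow no tilt, so I pressed the lever with a spare orange wedge held in the gripper and put it back. The tin and jar did not move; the cork's image had changed slightly, probably from shadow, and I did not check it further.

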